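# Reload the kraft tape dispenser

### The job

Reload the kraft-tape dispenser: lift its empty axle out of the notches by the square wooden handle, run it through all three tape rolls standing in the little rack, and lift them off together on the axle. Set the loaded axle back into both notches as it was, with its collar and the rolls between the two cheeks, let go, and swing the steel tear bar forward until it is fully down over the axle. Do not drop a roll, and leave everything else on the table where it is.

Things in the scene. Friction and masses are not known exactly. Their poses are not given: they have to be found in the camera images.
- dispenser: fixed dark wooden tape dispenser, base 116 x 152 mm, its top at z = 16 mm. Origin under its middle on the table; x to its rear (away from the robot), y to the side where the axle's handle belongs, z up. Two upright cheeks with open-topped notches at x = 0 hold the axle; cheeks span y = 56 to 66 mm and -66 to -56 mm and rise to z = 70 mm behind the notches (x 28 to 54 mm)
- notch_handle (a point): where the axle's axis lies in the notch of the handle-side cheek: dispenser x 0, y 61, z 50 mm. Both notches are 14 mm wide below, flare to 25 mm at the mouth (z = 58 mm) and are open above
- notch_far (a point): where the axle's axis lies in the other cheek's notch: dispenser x 0, y -61, z 50 mm
- tear_bar (a joint): hinge of the steel tear bar, rad: 0 = fully down (level, in front of the rolls), about 1.9 = open, leaning back, as it starts. Friction hinge: stays where it is left, about 0.8 N at the edge moves it. Its arms run outside the cheeks (68.5 to 72.5 mm either side) and, down, pass 3 mm above the seated axle; it cannot come down unless the axle lies in the notches
- bar_hinge (a point): middle of the tear bar's hinge line (along the dispenser's y): dispenser x 40, y 0, z 62 mm
- tear_bar_edge (a point): centre of the tear bar's cross strip (12 mm wide, 4.5 mm thick, 145 mm long along the dispenser's y), 86 mm from the hinge line. At joint value q it is about at dispenser x = 40 - 86 cos q, z = 62 + 86 sin q (mm); it passes 4 mm or more clear of the rolls
- axle: steel rod, 10 mm thick, with a square wooden handle (14 x 14 mm), 70 g; starts in the notches. Origin on its axis in the handle; own y along the axle to the handle's end, handle sides along own x and z. Along y, mm: handle 32 to -28; bare -28 to -56 (for the handle-side notch); collar 26 mm across, -56 to -60; rod for rolls and far notch to -188, tapering to 4 mm at the tip, -198
- axle_journal (a point): point on the axle's axis (own y = -45.5 mm) that belongs at notch_handle; about 5 mm of play along the axle either way
- axle_tip_journal (a point): point on the axle's axis (own y = -167.5 mm) that belongs at notch_far
- roll_rack: fixed pale wooden rack, base 72 x 112 mm; two dowels carry the three rolls on edge between end boards and dividers 33 mm high. Origin under its middle on the table. The bores lie in line along its y at x = 0, z = 48 mm, roll centres at about y = 30, 0, -30 mm, bays 27 mm. Its y points nearly the way of the dispenser's y, so the axle enters from the +y end, tip first
- rack_mouth (a point): point on the line of the bores above the rack's +y end: rack x 0, y 54, z 48 mm
- roll_a: roll of brown kraft paper tape on a pale board core, one of three equal ones: 56 mm outside, bore 17 mm, 24 mm wide, 30 g. Origin at its centre, own y along the bore; starts in the +y bay
- roll_b: roll of brown kraft paper tape on a pale board core, one of three equal ones: 56 mm outside, bore 17 mm, 24 mm wide, 30 g. Origin at its centre, own y along the bore; starts in the middle bay
- roll_c: roll of brown kraft paper tape on a pale board core, one of three equal ones: 56 mm outside, bore 17 mm, 24 mm wide, 30 g. Origin at its centre, own y along the bore; starts in the -y bay
- match_box: bystander, to be left alone: flat cardboard match box, 50 x 64 x 15 mm, origin under its centre
- balm_tin: bystander, to be left alone: round pink-and-white tin, 67 mm across, 29 mm high, origin under its centre
- calendar_block: bystander, to be left alone: wooden number block, 56 x 56 x 44 mm, origin under its centre
- soap_a: bystander, to be left alone: bar of soap in a paper band, 63 x 82 x 25 mm, origin under its centre
- washi_tape: bystander, to be left alone: large roll of cream masking tape lying flat, 96 mm across, 25 mm high, origin under its centre (not one of the kraft rolls)
Things that resemble listed ones, but are neither listed nor needed, are in the scene too. What is shaped like the roll_c but yellow is not meant.

How it is judged (in metres and radians):
On the way, in this order (a step that is already met when the one before it is completed fails the run):
1. the axle runs through all three rolls (y of roll_a in the frame of axle between -0.162 and -0.064 m and x of roll_a in the frame of axle between -0.008 and 0.008 m and z of roll_a in the frame of axle between -0.008 and 0.008 m and y of roll_b in the frame of axle between -0.162 and -0.064 m and x of roll_b in the frame of axle between -0.008 and 0.008 m and z of roll_b in the frame of axle between -0.008 and 0.008 m and y of roll_c in the frame of axle between -0.162 and -0.064 m and x of roll_c in the frame of axle between -0.008 and 0.008 m and z of roll_c in the frame of axle between -0.008 and 0.008 m), for 0.2 s.
2. all three rolls hang on the axle, clear of the rack (all of step 1 and z of each of roll_a, roll_b, roll_c in the frame of roll_rack above 0.062 m), for 0.2 s.
3. the axle lies in both notches with the three rolls on it between the cheeks (all of step 1 and x of axle_journal in the frame of dispenser between -0.004 and 0.004 m and z of axle_journal in the frame of dispenser between 0.046 and 0.0535 m and x of axle_tip_journal in the frame of dispenser between -0.004 and 0.004 m and z of axle_tip_journal in the frame of dispenser between 0.046 and 0.0535 m and y of axle in the frame of dispenser between 0.098 and 0.115 m and y of roll_a in the frame of dispenser between -0.05 and 0.05 m and y of roll_b in the frame of dispenser between -0.05 and 0.05 m and y of roll_c in the frame of dispenser between -0.05 and 0.05 m), for 0.2 s.
At the end, for the whole second after the job is handed in: The axle lies in both notches (within 4 mm sideways and in height, handle on its own side, collar inside the cheek), the three rolls are on it between the cheeks, the tear bar is fully down (under 0.08 rad), all at rest and released (all of step 3 and value of joint tear_bar below 0.08 rad and linear speed of axle below 0.02 m/s); the robot touches nothing.
It fails at once if a roll was dropped (height (world z) of any of roll_a, roll_b, roll_c below 0.034 m).
It fails at once if a bystander was pushed more than 20 mm (distance of any of match_box, balm_tin, calendar_block, soap_a, washi_tape from where it was at the start of the episode above 0.02 m).
It also fails if it takes over 61 s, if anything falls off the work surface, if the arm or the gripper's body presses on something with over 40 N, if the wrist force passes 120 N, or if a joint passes its speed limit or range.

### The arm

A 6-joint arm with a two-finger parallel gripper is mounted at the origin on a cart in front of the work surface, level with it; the furniture and walls round the work are solid. World frame = base frame: x ahead of the robot, y to its left, z up, the work surface at z = 0. Lengths are in mm, angles in rad, forces in N, time in s.
With the tool pointing down it reaches from about 350 to 775 mm from the base axis. Payload 5.5 kg.
Tool frame: the origin (TCP) lies at the very end of the fingers, on their centre line; the grasp point (between the pads) lies 19 mm behind it (arm.grip_point_offset is the distance from the TCP to the grasp point, in mm); z points along the fingers, y is the line along which they close (so a half turn about z gives the same grasp; the last joint's range is limited). The gripper opens to 85 mm and grips with 20 to 120 N. Pads are 22 mm wide; open, the fingers measure 114 mm over their backs; the gripper's body (76 mm by 85 mm) begins 54 mm behind the grasp point. The pads swing forward as they close: fully open they stand 13 mm farther back than shut.
Start: joints at [-0.14, 0.313, 0.046, 1.304, 0, 1.431], TCP at [575.041, -0.015, 231.323] pointing down, gripper open.
Joint ranges: [-2.76, 2.76], [-0.86, 1.69], [-1.03, 1.26], [-2.2, 2.34], [-1.47, 1.5], [-3.14, 3.14]. Speed limits (rad/s): [2.57, 2.57, 3.14, 3.14, 3.14, 3.14].

### API

Orientations are given as [roll, pitch, yaw] about the fixed x, y, z axes, in that order (R = Rz(yaw) Ry(pitch) Rx(roll)).
In Python, from bench import arm, eyes, models gives the robot as it stands. The module is installed in compiled form; this text tells all that it offers.
- The arm moves only by the tool play_rows, never from a script. Its argument "commands" is a list that holds one entry, the list of rows, each a list of 4 numbers: the shift along the tool's x, y, z in m, then the turn about the tool's z in degrees. In form: [[[dx, dy, dz, turn], ...]]. A call has 1 to 5 rows; each row is the pose to reach, as a shift and turn from the pose commanded when the call began, along the tool's axes at that moment; what a row does not reach only later rows make up. A row lasts 1/12 s, in which the tool goes at most 41.7 mm and 7.16 degrees, less where a joint would pass 70% of its speed; a pose out of reach is approached as far as the arm can. A call with a gripper value outside its range is refused whole. "claw" is the opening, from 0 (shut) to 1 (fully open), set as the call begins (left out, the last holds). The fingers move at their own pace and stop on an object; "newtons" is the grip in N (left out, the last holds). Time passes only in rows, so rows that repeat a pose let the fingers close. It gives the time, the measured TCP pose, the force, the opening and the grip force at its end, in the units of the state.
- arm.state(): the state, without advancing time (a new reading comes with each control period).
- eyes.grab_frame(name): name is "scene" or "side" or "wrist"; returns (picture, depth): 420x560x3 uint8, red, green, blue; 420x560 float32, mm along the optical axis (not along the pixel's ray), 0 where there is no reading.
- eyes.get_calibration(name): a dict with "camera_matrix" (3x3 intrinsics, pixels), "extrinsics" (4x4, takes a point from camera to world coordinates). Camera axes: x right, y up, looking along -z (the intrinsics and any distortion apply to the point x, -y, -z); pixel columns grow to the right and rows downward; lengths in mm; the calibration is good to about 2 mm. A picture is of the moment at which its call begins: read the wrist's pose just before it. get_calibration takes no time and is no camera call; for the wrist camera it gives the pose at the moment of the call.
- arm.hand_in(): hands the job in; it is judged then, once.
Trained networks look in the newest picture that a camera, given by its name, has taken for a name from the list of things; names that differ only in an ending like _2 or _b are one class to them, and where a whole thing is asked for, a point or a joint stands for the part that bears it (a point fixed in the world has none). Each returns a list of dicts, best first, with "score" (0 to 1); they miss things now and then, are a little off and sometimes report something else, mostly with a low value. They report only what shows in the picture. A call takes as long as a camera call. They do not tell look-alikes from the thing itself.
- models.silhouettes(name, camera): "region" (420x560 bool, what is visible of it) and "at" ([column, row] in pixels, amid what is visible of it).
- models.tip_of(name, camera): "at" ([column, row] in pixels: a listed point, or the origin of a listed thing).
The state is a dict: "t": time; "joints": joint angles; "joint_vel": joint speeds; "tau": joint torques, N m; "eef_pos": TCP position; "ee_rot": TCP orientation; "contact_force": force on the tool from outside, world axes, zero at the start; "torque": the same for the moment, N m; "finger_gap": opening from 0.0 (shut) to 1.0 (fully open); "grip_force": force on a finger pad.
Only numpy, scipy, OpenCV 4.12 (cv2) and the standard library are available. Lean on these libraries where they do the work, as an engineer would, in place of code of your own. Each camera call takes 0.05 s, during which the arm holds its last target. There are 200 camera calls.

## Working session

There is one attempt and no reset: what is moved stays moved. The work goes in short steps, Python scripts to look and compute and a tool call to move; the robot and the scene stay as the last step left them, time stands still between calls to the robot, and variables do not carry over. Pictures are saved under pics/ and viewed, at most 12 in all, crops included, and the job is handed in when it is done.

Besides the shell and the picture viewer there is one more tool, called after "Call:" as a command line: name --argument value ..., lists and objects as JSON in quotes. play_rows: Moves the arm, as the interface text tells. Its arguments: {"type":"object","properties":{"commands":{"type":"array"},"claw":{"type":"number"},"newtons":{"type":"number"}},"required":["commands"]}

```bash
mkdir -p pics
cat > h.py <<'E'
import numpy as np, cv2
from bench import arm, eyes, models
from scipy.spatial.transform import Rotation as R
def cloud(cam):
    im,d=eyes.grab_frame(cam); c=eyes.get_calibration(cam); K=c['camera_matrix'];T=np.array(c['extrinsics'])
    v,u=np.mgrid[0:420,0:560]
    P=np.stack([(u-K[0][2])/K[0][0]*d,-(v-K[1][2])/K[1][1]*d,-d],-1)
    W=P@T[:3,:3].T+T[:3,3]; W[d==0]=np.nan
    return im,d,W
def proj(cam,p):
    c=eyes.get_calibration(cam);K=np.array(c['camera_matrix']);T=np.linalg.inv(np.array(c['extrinsics']))
    q=np.atleast_2d(p)@T[:3,:3].T+T[:3,3]; return np.stack([K[0,0]*q[:,0]/-q[:,2]+K[0,2],K[1,1]*-q[:,1]/-q[:,2]+K[1,2]],-1)
def save(n,im): cv2.imwrite('pics/'+n+'.png',im[:,:,::-1])
E
python3 - <<'E'
from h import *
np.set_printoptions(precision=1,suppress=True)
s=arm.state();print(s)
for cam in['scene','side']:
    im,d,W=cloud(cam);save(cam,im);print(cam,eyes.get_calibration(cam))
    for n in['dispenser','axle','notch_handle','notch_far','roll_rack','rack_mouth','roll_a','tear_bar','match_box','balm_tin','calendar_block','soap_a','washi_tape']:
        try:
            for m in models.silhouettes(n,cam)[:4]:
                r=m['region'];p=W[r]; print(n,round(m['score'],2),m['at'],np.nanmedian(p,0),np.nanpercentile(p,2,0),np.nanpercentile(p,98,0))
        except Exception as e: print(n,e)
    for n in['dispenser','axle','axle_journal','axle_tip_journal','notch_handle','notch_far','roll_rack','rack_mouth','roll_a','tear_bar_edge']:
        print(n,[(m['at'],round(m['score'],2)) for m in models.tip_of(n,cam)][:4])
E
```

```text
{'t': 0.0, 'joints': array([-0.1,  0.3,  0. ,  1.3,  0. ,  1.4]), 'joint_vel': array([-0., -0., -0., -0.,  0.,  0.]), 'tau': array([ -0. , -48.1,  29.9,   0. ,  -0. ,  -0. ]), 'eef_pos': array([574.5,   0.1, 230.4]), 'ee_rot': array([-3.1, -0. ,  1.6]), 'contact_force': array([-0.1,  0.1,  0.5]), 'torque': array([ 0.,  0., -0.]), 'grip_force': 0.0, 'finger_gap': 0.9973815516942618}
scene {'camera_matrix': array([[387.1,   0. , 274.4],
       [  0. , 387.1, 209.4],
       [  0. ,   0. ,   1. ]]), 'extrinsics': array([[   0.5,    0.5,   -0.7, -164.5],
       [  -0.8,    0.3,   -0.4, -524.6],
       [  -0. ,    0.8,    0.6,  686.5],
       [   0. ,    0. ,    0. ,    1. ]])}
dispenser 0.6 [222.1, 194.7] [593.9 148.1  16.5] [539.7  74.7  -1. ] [712.  242.2 144.1]
axle 0.73 [205.1, 181.3] [588.  201.5  51.8] [575.7  75.5  40.6] [599.1 282.6  59.6]
notch_handle 0.97 [224.4, 191.0] [599.7 148.7  16.8] [539.9  74.4   0.1] [769.9 246.6 144.1]
notch_handle 0.58 [319.0, 231.2] [ 590.6 -188.9   26.6] [ 569.2 -213.8    3.8] [ 625.4 -155.5   29.5]
notch_handle 0.58 [145.9, 220.4] [395.  268.6  15.
[... 4359 characters left out ...]
[312.8, 174.7] [ 490.4 -199.3   72.6] [ 467.6 -312.4    2.3] [ 525.9 -184.2   78.1]
washi_tape 0.57 [326.7, 373.2] [398.7 286.6  23.1] [356.5 233.6  -0.5] [445.7 323.8  26.8]
dispenser [([239.3, 287.9], 0.92)]
axle [([225.1, 320.8], 0.68)]
axle_journal [([234.5, 302.8], 0.96)]
axle_tip_journal [([243.8, 256.9], 0.59), ([307.7, 198.6], 0.45), ([305.7, 185.6], 0.34), ([243.5, 212.4], 0.2)]
notch_handle [([231.0, 298.3], 0.89)]
notch_far [([240.4, 253.1], 0.68)]
roll_rack [([305.7, 197.5], 0.63)]
rack_mouth [([302.0, 197.4], 0.63)]
roll_a [([302.9, 193.3], 0.83), ([217.7, 229.1], 0.76), ([311.2, 178.0], 0.7), ([351.4, 185.4], 0.49)]
tear_bar_edge [([191.7, 241.7], 0.95), ([325.7, 158.0], 0.56)]
```

View pics/scene.png

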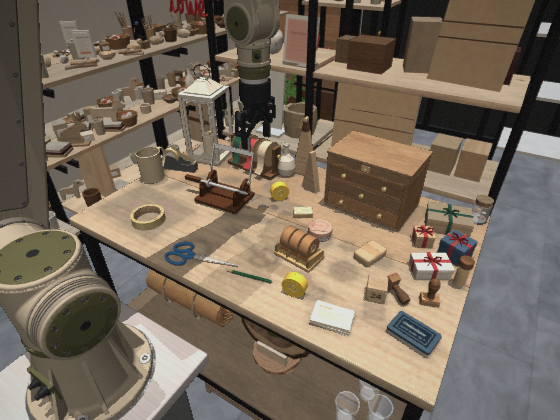

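View pics/side.png

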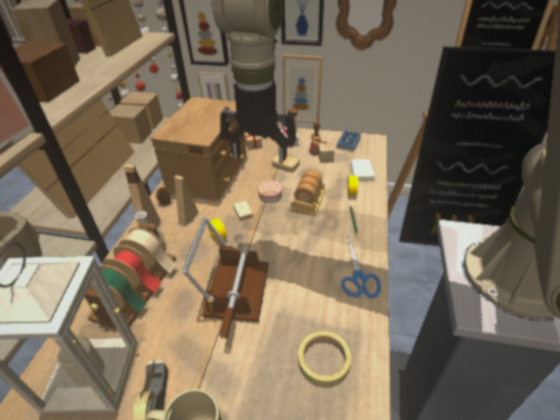

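The scene picture shows the dispenser with its axle at (222,195), handle toward +y at (192,178), and the rack with three brown rolls at (298,245). Look-alikes for the rolls are yellow, at (279,190) and (294,285), plus the ribbon spools behind at (265,155). I choose the three brown ones at (286,238), (297,243) and (306,247) in the rack. I'll check this from the wrist camera while moving there.

Call:
play_rows --commands '[[[0.04,0,0,0],[0.08,0,0,0],[0.12,0,0,0],[0.15,0,0,0],[0.15,0,0,0]]]'

```text
t: 2.82
eef_pos: [574.5, 155.1, 231.2]
ee_rot: [3.141, -0.002, 1.577]
contact_force: [-0.2, -0.9, -0.6]
finger_gap: 0.996
grip_force: 0.0
```

Run:
```python
from h import *
np.set_printoptions(precision=2,suppress=True)
s=arm.state();print(s['eef_pos'],s['ee_rot'])
im,d,W=cloud('wrist');T=eyes.get_calibration('wrist');print(T)
save('w1',im);np.savez('w1.npz',im=im,W=W)
for cam in['scene','side']:
    im,d,W=cloud(cam);np.savez(cam+'.npz',im=im,W=W)
for n in['axle','notch_far','axle_journal','axle_tip_journal','notch_handle']:
    print(n,[(m['at'],round(m['score'],2)) for m in models.tip_of(n,'wrist')][:4])
```

```text
[574.49 155.09 231.24] [ 3.14 -0.    1.58]
{'camera_matrix': array([[366.87,   0.  , 277.93],
       [  0.  , 366.87, 214.89],
       [  0.  ,   0.  ,   1.  ]]), 'extrinsics': array([[  1.  ,  -0.  ,  -0.  , 573.75],
       [  0.  ,   0.96,   0.29, 225.7 ],
       [  0.  ,  -0.29,   0.96, 372.97],
       [  0.  ,   0.  ,   0.  ,   1.  ]])}
axle [([293.4, 62.7], 0.58)]
notch_far [([304.5, 256.8], 0.75)]
axle_journal [([295.2, 121.7], 0.73)]
axle_tip_journal [([304.1, 256.5], 0.92)]
notch_handle [([293.5, 124.7], 0.76)]
```

View pics/w1.png

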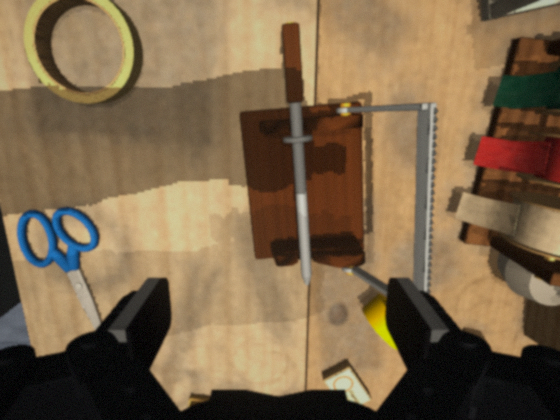

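Wrist view: the axle runs from the handle end (291,25) to the tip (307,282), and its collar at (298,138) sits inside the handle-side cheek. The yellow roll at (380,315) is the look-alike.

Run:
```python
from h import *
np.set_printoptions(precision=2,suppress=True)
# axle from the wrist + others
for n in['w1','scene','side']:
    f=np.load(n+'.npz');W=f['W'].astype(float);im=f['im'].astype(int)
    x,y,z=W[...,0],W[...,1],W[...,2]
    m=(z>44)&(z<64)&(x>560)&(x<625)&(y>60)&(y<305)
    P=W[m]
    # iterative line fit x(y), for top points
    k=np.polyfit(P[:,1],P[:,0],1)
    for w in(15,10,8,8): 
        Q=P[abs(P[:,0]-np.polyval(k,P[:,1]))<w]; k=np.polyfit(Q[:,1],Q[:,0],1)
    print(n,len(Q),'x=',k, 'yaw',-np.arctan(k[0]),'y range',np.percentile(Q[:,1],[.3,1,99,99.7]))
    for y0 in range(70,300,20):
        q=Q[(Q[:,1]>y0)&(Q[:,1]<y0+20)]
        if len(q)>3: print(y0+10,len(q),'x',np.percentile(q[:,0],[3,50,97]),'z',np.percentile(q[:,2],[5,50,95]))
    # base top
    b=(abs(z-16)<4)&(x>500)&(x<700)&(y>50)&(y<260)&(im[...,0]<130)
    if b.sum()>50:
        r=cv2.minAreaRect(W[b][:,:2].astype(np.float32));print('base',r,np.median(z[b]))
    # rack
    m=(z>30)&(z<85)&(x>430)&(x<560)&(y>-250)&(y<-90)
    P=W[m]
    print('rolls/rack n',len(P))
    if len(P)>100:
        np.save('rk_'+n,P)
        from collections import Counter
        for y0 in range(-240,-100,6):
            q=P[(P[:,1]>y0)&(P[:,1]<y0+6)]
            if len(q)>4: print(y0+3,len(q),'zmax',np.percentile(q[:,2],97),'x at top',np.median(q[q[:,2]>np.percentile(q[:,2],85),0]), 'x',np.percentile(q[:,0],[2,98]))
```

```text
w1 3527 x= [ -0.09 606.95] yaw 0.08516832285238868 y range [ 63.24  66.95 286.72 288.48]
80 229 x [592.54 599.94 605.35] z [49.55 53.1  54.63]
100 229 x [592.75 598.46 605.44] z [49.45 52.85 54.62]
120 222 x [591.86 596.71 601.56] z [50.38 53.11 54.6 ]
140 234 x [590.45 594.96 599.73] z [50.37 53.13 54.43]
160 248 x [588.39 593.42 598.31] z [50.39 53.07 54.71]
180 262 x [587.06 591.48 596.92] z [50.27 53.16 54.75]
200 351 x [582.41 589.83 596.77] z [48.19 53.48 61.6 ]
220 315 x [582.08 588.13 595.53] z [49.18 52.86 54.81]
240 445 x [579.66 586.24 593.44] z [54.28 55.7  56.99]
260 477 x [578.39 584.83 591.42] z [53.94 55.71 56.9 ]
280 459 x [576.7  583.06 589.75] z [53.35 55.67 57.11]
base ((600.3147583007812, 150.31640625), (115.88156127929688, 151.11886596679688), 4.91618537902832) 14.87534144252237
rolls/rack n 0
scene 235 x= [ -0.1  606.76] yaw 0.10222974797364479 y range [ 62.15  64.08 285.67 288.04]
80 22 x [591.1  597.75 603.35] z [45.84 51.27 53.83]
100 15 x [591.33 595.91 601.83] z [47.34 51.93 53.03]
120 18 x [592.31 594.75 598.06] z [46.46 51.42 54.52]
140 19 x [589.02 591.
[... 3402 characters left out ...]
1.52 518.34]
-165 41 zmax 77.28598141904536 x at top 501.7681188916396 x [471.6  520.86]
-159 27 zmax 77.26347840641452 x at top 494.61467327042806 x [472.99 520.23]
-153 26 zmax 78.23476464405172 x at top 501.27411679371147 x [475.46 520.84]
-147 42 zmax 77.85725477193049 x at top 504.1496234246047 x [474.59 523.17]
-141 43 zmax 77.72122680376039 x at top 500.28225630164974 x [474.12 524.21]
-135 169 zmax 76.28155601811343 x at top 503.651735477194 x [476.76 528.48]
-129 89 zmax 72.51428748738799 x at top 490.0289779954735 x [477.37 527.85]
-123 39 zmax 35.51296311173503 x at top 505.44842797198584 x [476.2  529.55]
-117 17 zmax 36.05390538241863 x at top 490.9280284074511 x [478.71 509.81]
```

Call:
play_rows --commands '[[[0.037,0.003,0,-1.5],[0.074,0.007,0.01,-3.0],[0.104,0.0106,0.04,-4.5],[0.104,0.0106,0.08,-4.5],[0.104,0.0106,0.11,-4.5]]]' --claw 0.6 --newtons 20

```text
t: 3.63
eef_pos: [585.6, 255.0, 119.2]
ee_rot: [3.141, -0.0, 1.651]
contact_force: [-0.3, 0.3, -1.1]
finger_gap: 0.597
grip_force: 0.0
```

Call:
play_rows --commands '[[[0,0,0,0],[0,0,0,0]]]'

```text
t: 3.8
eef_pos: [584.3, 252.9, 119.8]
ee_rot: [-3.137, 0.001, 1.648]
contact_force: [0.9, 0.0, 1.0]
finger_gap: 0.596
grip_force: 0.0
```

```bash
cat > look.py <<'E'
from h import *
np.set_printoptions(precision=2,suppress=True)
E
python3 - <<'E'
from look import *
s=[arm.state() for _ in range(1)][0];print(s['eef_pos'],s['ee_rot'])
im,d,W=cloud('wrist');np.savez('w2.npz',im=im,W=W);save('w2',im)
x,y,z=np.moveaxis(W,-1,0)
for lo,hi in((238,246),(246,254),(254,262),(262,270),(270,278),(278,292)):
    m=(z>50)&(z<62)&(abs(x-585)<15)&(y>lo)&(y<hi); P=W[m]
    if len(P): print(lo,len(P),np.percentile(P[:,0],[2,50,98]),np.median(P[:,2]),P[:,1].max())
E
```

```text
[584.3  252.86 119.85] [-3.14  0.    1.65]
238 283 [582.17 588.9  595.51] 58.2577747000841 245.98798043371096
246 302 [581.   587.81 594.78] 58.19873077793005 253.94855250888634
254 310 [580.38 587.2  594.09] 58.22176579474035 261.9892003966104
262 316 [579.86 586.6  593.42] 58.252489007873976 269.97188930251804
270 321 [579.31 585.95 592.68] 58.32902731320411 277.9960106784546
278 610 [578.04 584.94 591.69] 58.150574473875054 291.9635008410644
```

Call:
play_rows --commands '[[[0.005,0.0005,0.03,-0.35],[0.01,0.0008,0.06,-0.35],[0.01,0.0008,0.08,-0.35],[0.01,0.0008,0.09,-0.35],[0.01,0.0008,0.09,-0.35]]]'

```text
t: 4.27
eef_pos: [586.0, 263.4, 31.4]
ee_rot: [-3.141, 0.0, 1.654]
contact_force: [-0.2, -0.4, -0.1]
finger_gap: 0.601
grip_force: 0.0
```

Call:
play_rows --commands '[[[0,0,0,0],[0,0,0,0],[0,0,0,0],[0,0,0,0]]]' --claw 0.0 --newtons 20

```text
t: 4.6
eef_pos: [587.3, 264.3, 33.5]
ee_rot: [3.138, -0.001, 1.655]
contact_force: [0.9, -0.6, 3.7]
finger_gap: 0.155
grip_force: 23.3
```

Call:
play_rows --commands '[[[0,0,0,0],[0,0,0,0],[0,0,0,0]]]'

```text
t: 4.85
eef_pos: [587.0, 264.3, 32.8]
ee_rot: [3.138, -0.0, 1.655]
contact_force: [1.7, 0.7, 6.2]
finger_gap: 0.161
grip_force: 23.8
```

Run:
```python
from look import *
s=arm.state();print(s)
```

```text
{'t': 4.85, 'joints': array([ 0.3 ,  0.56, -0.08,  0.93, -0.  ,  1.78]), 'joint_vel': array([ 0.,  0., -0., -0., -0., -0.]), 'tau': array([  0.03, -53.98,  23.81,   0.35,   0.28,   0.05]), 'eef_pos': array([587.05, 264.32,  32.84]), 'ee_rot': array([ 3.14, -0.  ,  1.66]), 'contact_force': array([1.67, 0.7 , 6.25]), 'torque': array([-0.22, -0.21,  0.05]), 'grip_force': 23.770673274993896, 'finger_gap': 0.16107158417867448}
```

Call:
play_rows --commands '[[[0,0,0,0],[0,0,0,0],[0,0,0,0]]]' --newtons 100

```text
t: 5.1
eef_pos: [587.0, 264.4, 32.9]
ee_rot: [3.138, -0.0, 1.656]
contact_force: [-0.0, -0.2, 6.9]
finger_gap: 0.137
grip_force: 99.0
```

Call:
play_rows --commands '[[[0,0,-0.005,0],[0,0,-0.015,0],[0,0,-0.035,0],[0,0,-0.065,0],[0,0,-0.1,0]]]'

```text
t: 5.52
eef_pos: [583.5, 263.5, 130.5]
ee_rot: [-3.136, 0.001, 1.655]
contact_force: [0.6, 0.2, -1.0]
finger_gap: 0.144
grip_force: 98.1
```

Call:
play_rows --commands '[[[0,0,0,0],[0,0,0,0]]]'

```text
t: 5.68
eef_pos: [587.2, 264.6, 134.5]
ee_rot: [3.137, -0.001, 1.656]
contact_force: [0.3, -0.5, -0.2]
finger_gap: 0.14
grip_force: 98.2
```

Run:
```python
from look import *
s=arm.state();print(s['eef_pos'],s['ee_rot'],s['contact_force'],s['torque'],s['grip_force'],s['finger_gap'])
im,d,W=cloud('wrist');np.savez('w3.npz',im=im,W=W);save('w3',im)
```

```text
[587.16 264.6  134.49] [ 3.14 -0.    1.66] [ 0.3  -0.52 -0.22] [ 0.05  0.06 -0.04] 98.1594443321228 0.14047163691298734
```

View pics/w3.png

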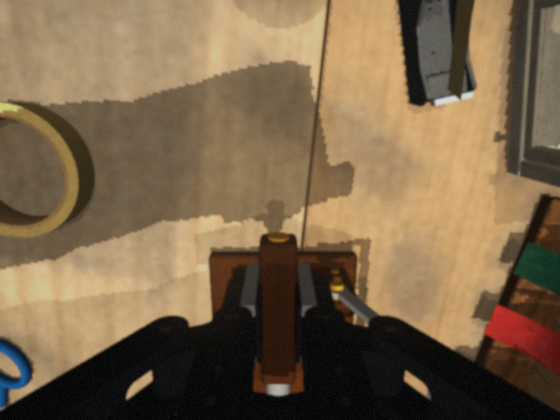

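Wrist view: the handle is held centred between the pads at (280,310), and the wrist camera can't see the rod beyond the gripper. I'll fit the rod and rack in the fixed cameras.

```bash
cat > fit.py <<'E'
from look import *
from scipy.optimize import least_squares
def rack(W):
    x,y,z=np.moveaxis(W,-1,0)
    P=W[(z>42)&(z<85)&(x>440)&(x<550)&(y>-240)&(y<-105)]
    def f(p,P=P): return np.hypot(P[:,0]-(p[0]+p[1]*(P[:,1]+175)),P[:,2]-p[2])-28
    r=least_squares(f,[492,-.05,48],loss='soft_l1',f_scale=1.)
    e=P[abs(f(r.x))<3]
    return r.x,len(e),np.percentile(e[:,1],[1,99])
def rod(W,p0,d,rad=5,s0=25,s1=185,tol=12):
    """p0: expected axis point (handle origin), d: unit dir to tip; fit x,z as line along s"""
    d=np.array(d,float);d/=np.linalg.norm(d)
    V=W.reshape(-1,3);V=V[~np.isnan(V[:,0])]-p0;s=V@d
    n=np.cross([0,0,1],d);n/=np.linalg.norm(n);m=np.cross(d,n)
    a,b=V@n,V@m
    k=(s>s0)&(s<s1)&(np.hypot(a,b)<tol)&~((s>50)&(s<66));s,a,b=s[k],a[k],b[k]
    def f(q): return np.hypot(a-q[0]-q[1]*(s-110),b-q[2]-q[3]*(s-110))-rad
    r=least_squares(f,[0,0,0,0],loss='soft_l1',f_scale=1.)
    return r.x,len(s),n,m,s.max() if len(s) else None
E
python3 - <<'E'
from fit import *
for c in('scene','side'):
    W=np.load(c+'.npz')['W'].astype(float)
    print(c,'rack before',rack(W))
    print('rod before',rod(W,[585.6+.7,256,50],[.0852,-.996,0])[:3])
    im,d,W=cloud(c);save(c+'2',im);np.savez(c+'2.npz',im=im,W=W)
    r=rod(W,[586.3,256,150],[.0852,-.996,0],tol=20);print('rod now',r)
    x,y,z=np.moveaxis(W,-1,0)
    print(rack(W))
E
```

```text
scene rack before (array([494.62,   0.13,  46.26]), 564, array([-219.37, -132.74]))
rod before (array([-0.68,  0.01, -1.04, -0.01]), 142, array([ 1.  ,  0.09, -0.  ]))
rod now (array([-0.49, -0.  , -2.48,  0.  ]), 141, array([ 1.  ,  0.09, -0.  ]), array([0., 0., 1.]), np.float64(184.01946884003803))
(array([494.72,   0.13,  46.26]), 571, array([-219.35, -132.58]))
side rack before (array([498.11,   0.12,  48.14]), 424, array([-214.26, -129.77]))
rod before (array([ 1.86,  0.01,  0.52, -0.  ]), 334, array([ 1.  ,  0.09, -0.  ]))
rod now (array([ 1.16, -0.  , -2.18,  0.  ]), 132, array([ 1.  ,  0.09, -0.  ]), array([0., 0., 1.]), np.float64(184.3265333412248))
(array([498.02,   0.12,  48.06]), 427, array([-215.13, -130.23]))
```

Call:
play_rows --commands '[[[-0.03,-0.0134,0,2.4],[-0.06,-0.0268,0,4.8],[-0.09,-0.04,0,7.2],[-0.12,-0.0535,0,9.6],[-0.1496,-0.0669,0,12.0]]]'

```text
t: 6.25
eef_pos: [529.4, 108.1, 129.4]
ee_rot: [-3.138, 0.001, 1.444]
contact_force: [0.3, -0.0, -0.5]
finger_gap: 0.141
grip_force: 98.1
```

Call:
play_rows --commands '[[[0,0,0,0],[0,0,0.03,0],[0,0,0.06,0],[0,0,0.06,0],[0,0,0.06,0]]]'

```text
t: 6.67
eef_pos: [529.0, 109.4, 69.1]
ee_rot: [-3.135, 0.001, 1.446]
contact_force: [-0.7, 0.1, -0.2]
finger_gap: 0.142
grip_force: 98.1
```

Run:
```python
from fit import *
s=arm.state();print(s['eef_pos'],s['ee_rot'])
u=np.array([-.124,-.992,0]);u/=np.linalg.norm(u)
p0=np.array([531.7,109.2,71.3+16.6])+8*u
for c in('scene','side'):
    im,d,W=cloud(c);save(c+'3',im);np.savez(c+'3.npz',im=im,W=W)
    r=rod(W,p0,u,tol=15);print(c,r)
    V=W.reshape(-1,3)-p0;S=V@u;n,m=r[2],r[3];a=V@n-r[0][0];b=V@m-r[0][2]
    k=(np.hypot(a,b)<9)&(S>-50)&(S<215);print('s range',np.sort(S[k])[[2,-3]])
    k=(np.hypot(a,b)>8.5)&(np.hypot(a,b)<15)&(b>-5)&(S>40)&(S<80);print('collar s',np.percentile(S[k],[5,50,95]),k.sum())
    q,_,yr=rack(W);print('rack',q,yr)
    pr=p0+u*110+n*r[0][0]+m*r[0][2];dr=u+n*r[0][1]+m*r[0][3]
    # offset of rod line from bore line extrapolated at rack y=-135,-175,-215
    for yy in(-130,-175,-220):
        t=(yy-pr[1])/dr[1];Q=pr+dr*t;print(yy,'rod-bore dx',Q[0]-(q[0]+q[1]*(yy+175)),'dz',Q[2]-q[2])
```

```text
[528.98 109.4   69.06] [-3.14  0.    1.45]
scene (array([-3.55, -0.  , -3.31,  0.01]), 168, array([ 0.99, -0.12,  0.  ]), array([0., 0., 1.]), np.float64(184.39511131554838))
s range [ -3.79 194.73]
collar s [54.49 57.54 59.65] 23
rack [494.75   0.13  46.47] [-218.81 -132.63]
-130 rod-bore dx -2.5455401406944134 dz 39.06027933925209
-175 rod-bore dx -2.3062448309677848 dz 39.40441681976223
-220 rod-bore dx -2.066949521241156 dz 39.74855430027239
side (array([1.26, 0.01, 0.01, 0.  ]), 94, array([ 0.99, -0.12,  0.  ]), array([0., 0., 1.]), np.float64(184.8371167240862))
s range [-36.73 186.09]
collar s [51.96 53.42 54.28] 6
rack [498.17   0.13  48.06] [-215.07 -129.31]
-130 rod-bore dx -0.021428918755077575 dz 39.93390622744795
-175 rod-bore dx 0.7014062309906421 dz 39.968113523257074
-220 rod-bore dx 1.4242413807364187 dz 40.00232081906621
```

Call:
play_rows --commands '[[[0,0.0008,0.02,0],[0,0.0008,0.04,0],[0,0.0008,0.04,0],[0,0.0008,0.04,0]]]'

```text
t: 7.1
eef_pos: [532.4, 109.5, 31.9]
ee_rot: [-3.141, 0.0, 1.447]
contact_force: [-0.8, -0.3, -1.7]
finger_gap: 0.14
grip_force: 98.1
```

Call:
play_rows --commands '[[[-0.015,0,0,0],[-0.03,0,0,0],[-0.045,0,0,0],[-0.053,0,0,0],[-0.053,0,0,0]]]'

```text
t: 7.52
eef_pos: [527.1, 55.4, 33.1]
ee_rot: [3.139, 0.0, 1.444]
contact_force: [-0.7, 0.6, 0.4]
finger_gap: 0.138
grip_force: 98.1
```

Run:
```python
from fit import *
s=arm.state();print(s['eef_pos'],s['ee_rot'],s['contact_force'],s['torque'])
u=np.array([-.124,-.992,0]);u/=np.linalg.norm(u)
p0=np.array([532.5,109.2,31.3+16.6])+61*u
out=[]
for c in('scene','side'):
    im,d,W=cloud(c);np.savez(c+'4.npz',im=im,W=W)
    r=rod(W,p0,u,s1=145,tol=10);print(c,r)
    q,_,yr=rack(W);print('rack',q,yr)
    pr=p0+u*110+r[2]*r[0][0]+r[3]*r[0][2];dr=u+r[2]*r[0][1]+r[3]*r[0][3]
    for yy in(-130,-175,-220):
        t=(yy-pr[1])/dr[1];Q=pr+dr*t;print(yy,'rod-bore dx',Q[0]-(q[0]+q[1]*(yy+175)),'dz',Q[2]-q[2])
    uv=proj(c,[500,-150,50])[0].astype(int);k=im[max(uv[1]-60,0):uv[1]+60,uv[0]-80:uv[0]+80];out.append(cv2.resize(k,None,fx=2.5*2,fy=2.5*2)[:600,:800][:, :] if 0 else cv2.resize(k,(400,300)))
save('ins1',np.hstack(out))
```

```text
[527.05  55.43  33.07] [3.14 0.   1.44] [-0.66  0.62  0.39] [ 0.1  -0.05 -0.03]
scene (array([ 0.3 ,  0.01,  0.53, -0.01]), 124, array([ 0.99, -0.12,  0.  ]), array([0., 0., 1.]), np.float64(144.81972355258924))
rack [494.7    0.14  46.3 ] [-218.74 -132.69]
-130 rod-bore dx 2.69403678591857 dz 1.6712195461706116
-175 rod-bore dx 3.580518360582005 dz 1.3770084929966515
-220 rod-bore dx 4.46699993524544 dz 1.0827974398226914
side (array([ 3.92, -0.02,  3.11, -0.05]), 32, array([ 0.99, -0.12,  0.  ]), array([0., 0., 1.]), np.float64(144.89196777008112))
rack [498.16   0.14  47.94] [-214.46 -129.73]
-130 rod-bore dx 0.6290874244248243 dz -0.15532476154766783
-175 rod-bore dx 0.20939631781237722 dz -2.263734188032714
-220 rod-bore dx -0.21029478880001307 dz -4.372143614517768
```

View pics/ins1.png

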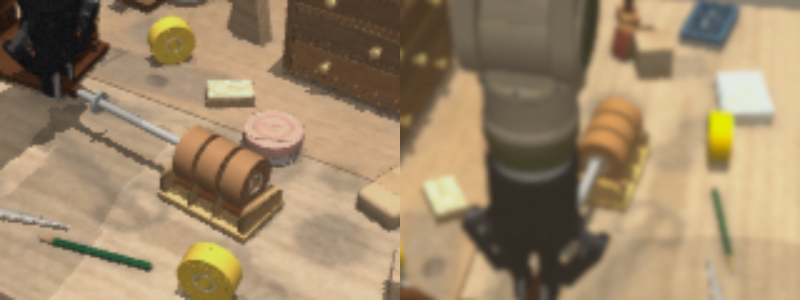

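The picture shows the tip entering roll_a's bore, at (180,137) in the scene crop, with no contact force. I'll go on in steps.

Call:
play_rows --commands '[[[-0.012,-0.0015,0.0005,0],[-0.024,-0.0015,0.0005,0],[-0.036,-0.0015,0.0005,0],[-0.036,-0.0015,0.0005,0]]]'

```text
t: 7.95
eef_pos: [519.6, 19.1, 30.8]
ee_rot: [-3.142, 0.001, 1.444]
contact_force: [-0.3, -0.3, -1.3]
finger_gap: 0.139
grip_force: 98.1
```

```bash
cat > chk.py <<'E'
from fit import *
import sys
def chk(p0,s1,cams=('scene','side'),s0=25):
    s=arm.state();print(s['eef_pos'],s['ee_rot'],s['contact_force'],s['torque'])
    u=np.array([-.124,-.992,0]);u/=np.linalg.norm(u)
    for c in cams:
        im,d,W=cloud(c)
        r=rod(W,p0,u,s0=s0,s1=s1,tol=10);print(c,r[0],r[1])
        q,_,yr=rack(W);print('rack',q,yr)
        pr=p0+u*110+r[2]*r[0][0]+r[3]*r[0][2];dr=u+r[2]*r[0][1]+r[3]*r[0][3]
        for yy in(-130,-220):
            t=(yy-pr[1])/dr[1];Q=pr+dr*t;print(yy,'rod-bore dx',Q[0]-(q[0]+q[1]*(yy+175)),'dz',Q[2]-q[2])
    return im
E
python3 - <<'E'
from chk import *
u=np.array([-.124,-.992,0])
chk(np.array([531,109.2,31.3+16.6])+97*u,110,('scene',))
E
```

```text
[519.61  19.05  30.8 ] [-3.14  0.    1.44] [-0.29 -0.28 -1.32] [ 0.1   0.01 -0.01]
scene [-0.76  0.01 -1.57  0.  ] 85
rack [494.9    0.14  46.24] [-219.57 -132.42]
-130 rod-bore dx -0.4260692462083284 dz 0.17641024584644072
-220 rod-bore dx 1.3058087225236932 dz 0.40385012074941784
```

Call:
play_rows --commands '[[[-0.012,0,0,0.6],[-0.024,0,0,0.6],[-0.036,0,0,0.6],[-0.042,0,0,0.6],[-0.042,0,0,0.6]]]'

```text
t: 8.42
eef_pos: [514.6, -22.3, 30.8]
ee_rot: [3.141, 0.0, 1.433]
contact_force: [0.4, -0.6, -0.7]
finger_gap: 0.137
grip_force: 98.1
```

Run:
```python
from chk import *
u=np.array([-.124,-.992,0])
chk(np.array([531,109.2,31.3+16.6])+139*u,70,('scene',),s0=-5)
```

```text
[514.57 -22.31  30.82] [3.14 0.   1.43] [ 0.43 -0.6  -0.73] [ 0.08 -0.04  0.04]
scene [-0.33  0.02 -6.77 -0.08] 88
rack [494.89   0.14  46.46] [-218.65 -132.92]
-130 rod-bore dx -0.3951503376875394 dz -4.7242823084188
-220 rod-bore dx 2.3947665259685778 dz -11.722310698736443
```

Call:
play_rows --commands '[[[-0.012,0,0,0],[-0.024,0,0,0],[-0.034,0,0,0],[-0.041,0,0,0],[-0.041,0,0,0]]]'

```text
t: 8.88
eef_pos: [509.1, -62.8, 30.9]
ee_rot: [3.141, 0.0, 1.434]
contact_force: [0.1, -0.3, -0.5]
finger_gap: 0.141
grip_force: 98.1
```

Run:
```python
from fit import *
s=arm.state();print(s['eef_pos'],s['ee_rot'],s['contact_force'],s['torque'])
im,d,W=cloud('scene');np.savez('scene5.npz',im=im,W=W)
q,_,yr=rack(W);print(q,yr)
uv=proj('scene',[500,-150,50])[0].astype(int)
save('ins2',cv2.resize(im[uv[1]-60:uv[1]+60,uv[0]-80:uv[0]+80],(800,600),interpolation=cv2.INTER_CUBIC))
```

```text
[509.11 -62.8   30.87] [3.14 0.   1.43] [ 0.12 -0.31 -0.51] [-0.02 -0.03  0.  ]
[494.94   0.11  46.31] [-218.9 -133. ]
```

View pics/ins2.png

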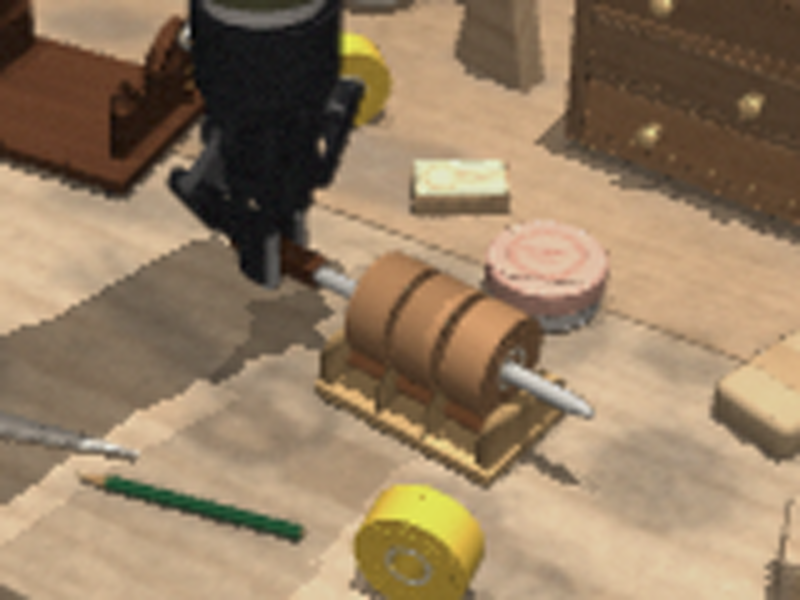

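The axle passes through all three rolls, with the tip out at (590,410) and the collar hidden next to roll_a at (345,285). I'll lift now.

Call:
play_rows --commands '[[[0,0,-0.004,0],[0,0,-0.01,0],[0,0,-0.018,0],[0,0,-0.028,0],[0,0,-0.038,0]]]'

```text
t: 9.35
eef_pos: [509.3, -60.9, 70.0]
ee_rot: [3.141, -0.0, 1.436]
contact_force: [0.2, -0.6, -1.1]
finger_gap: 0.14
grip_force: 98.0
```

Call:
play_rows --commands '[[[0,0,-0.01,0],[0,0,-0.025,0],[0,0,-0.04,0],[0,0,-0.052,0],[0,0,-0.057,0]]]'

```text
t: 9.77
eef_pos: [510.4, -61.4, 128.7]
ee_rot: [3.138, 0.0, 1.436]
contact_force: [0.9, 0.3, -1.0]
finger_gap: 0.137
grip_force: 98.0
```

Call:
play_rows --commands '[[[0,0,0,0],[0,0,0,0],[0,0,0,0]]]'

```text
t: 10.02
eef_pos: [508.6, -61.1, 125.3]
ee_rot: [-3.141, -0.0, 1.436]
contact_force: [0.1, 0.1, -1.2]
finger_gap: 0.14
grip_force: 98.0
```

Run:
```python
from fit import *
s=arm.state();print(s['eef_pos'],s['ee_rot'],s['contact_force'],s['torque'],s['grip_force'])
im,d,W=cloud('scene');np.savez('scene6.npz',im=im,W=W)
x,y,z=np.moveaxis(W,-1,0)
P=W[(z>85)&(z<185)&(x>440)&(x<550)&(y>-235)&(y<-115)]
f=lambda p:np.hypot(P[:,0]-(p[0]+p[1]*(P[:,1]+175)),P[:,2]-p[2]-p[3]*(P[:,1]+175))-28
r=least_squares(f,[495,.13,140,0],loss='soft_l1',f_scale=1.);e=P[abs(f(r.x))<3];print(r.x,len(e),np.percentile(e[:,1],[1,99]))
uv=proj('scene',[500,-150,100])[0].astype(int)
save('lift',cv2.resize(im[uv[1]-60:uv[1]+60,uv[0]-80:uv[0]+80],(640,480),interpolation=cv2.INTER_CUBIC))
```

```text
[508.61 -61.05 125.27] [-3.14 -0.    1.44] [ 0.13  0.13 -1.21] [ 0.15 -0.04 -0.07] 97.98325538635254
[492.7    0.13 136.22   0.01] 693 [-217.35 -131.52]
```

View pics/lift.png

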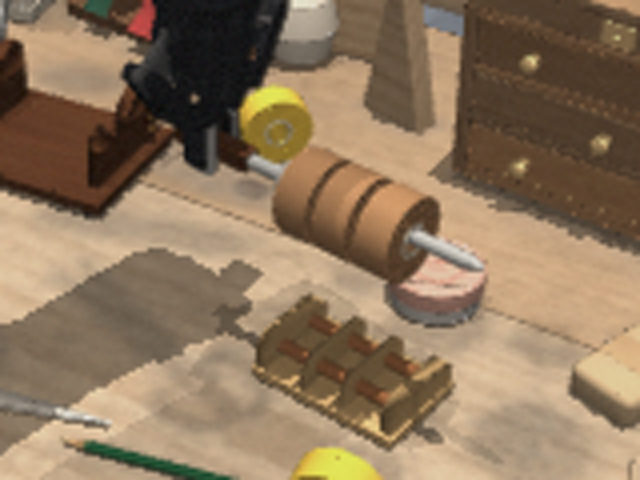

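All three rolls hang on the axle, and the empty rack is at (350,370). I'll carry them over with gentle ramps.

Call:
play_rows --commands '[[[0.004,0.0004,0,0],[0.012,0.0012,0,0],[0.024,0.0023,0,0],[0.04,0.0039,0,0],[0.058,0.0056,0,0]]]'

```text
t: 10.48
eef_pos: [522.6, -3.3, 125.6]
ee_rot: [-3.141, -0.0, 1.435]
contact_force: [0.2, -0.1, -2.1]
finger_gap: 0.137
grip_force: 98.0
```

Call:
play_rows --commands '[[[0.018,0.0017,0,0],[0.036,0.0035,0,0],[0.054,0.0052,0,0],[0.072,0.007,0,0],[0.09,0.0087,0,0]]]'

```text
t: 10.9
eef_pos: [543.2, 85.7, 125.6]
ee_rot: [-3.141, -0.0, 1.436]
contact_force: [-0.1, 0.4, -1.9]
finger_gap: 0.143
grip_force: 98.0
```

Call:
play_rows --commands '[[[0.018,0.0017,0,0],[0.036,0.0035,0,0],[0.054,0.0052,0,0],[0.072,0.007,0,0],[0.09,0.0087,0,0]]]'

```text
t: 11.32
eef_pos: [563.8, 173.8, 125.5]
ee_rot: [-3.141, -0.0, 1.436]
contact_force: [0.9, -0.7, -1.9]
finger_gap: 0.138
grip_force: 98.0
```

Call:
play_rows --commands '[[[0.018,0.0017,0,0],[0.034,0.0033,0,0],[0.048,0.0046,0,0],[0.06,0.0058,0,0],[0.068,0.0066,0,0]]]'

```text
t: 11.73
eef_pos: [579.8, 239.7, 125.6]
ee_rot: [-3.142, -0.0, 1.437]
contact_force: [-0.4, -0.2, -1.5]
finger_gap: 0.137
grip_force: 98.0
```

Call:
play_rows --commands '[[[0.008,0.0008,0,-1.5],[0.014,0.0014,0,-4.5],[0.02,0.0019,0,-8],[0.024,0.0023,0,-11.2],[0.0266,0.0026,0,-12.6]]]'

```text
t: 12.15
eef_pos: [586.0, 264.2, 125.8]
ee_rot: [3.142, 0.0, 1.658]
contact_force: [-0.0, 0.1, -1.2]
finger_gap: 0.143
grip_force: 98.0
```

Call:
play_rows --commands '[[[0,0,0,0],[0,0,0,0],[0,0,0,0]]]'

```text
t: 12.4
eef_pos: [585.8, 263.6, 125.8]
ee_rot: [-3.141, 0.0, 1.654]
contact_force: [0.4, 0.1, -2.0]
finger_gap: 0.14
grip_force: 98.0
```

```bash
cat > c2.py <<'E'
from fit import *
def c2(zc,cams=('scene','side')):
    s=arm.state();print(s['eef_pos'],s['ee_rot'],s['contact_force'],s['torque'],s['grip_force'])
    for c in cams:
        im,d,W=cloud(c);np.savez(c+'7.npz',im=im,W=W)
        x,y,z=np.moveaxis(W,-1,0)
        for nm,lo,hi,rad in(('rolls',95,200,28),('tip',60,92,5)):
            k=(abs(z-zc)<rad+6)&(abs(x-600)<rad+8)&(y>lo)&(y<hi)
            P=W[k]
            f=lambda p:np.hypot(P[:,0]-(p[0]+p[1]*(P[:,1]-150)),P[:,2]-p[2]-p[3]*(P[:,1]-150))-rad
            if len(P)<20: print(c,nm,len(P));continue
            r=least_squares(f,[594,-.085,zc-(3.5 if rad>9 else 0),0],loss='soft_l1',f_scale=1.)
            e=P[abs(f(r.x))<3];print(c,nm,r.x,len(e),np.percentile(e[:,1],[1,99]))
            if rad==5: print('  tip-end at',np.median(e,0))
        r=rod(W,[586,256,zc],[.0852,-.996,0],s0=-30,s1=57,tol=14);print(c,'near',r[0],r[1])
    return im
E
python3 -c "
from c2 import *
c2(142.9)"
```

```text
[585.81 263.62 125.77] [-3.14  0.    1.65] [ 0.36  0.07 -1.97] [ 0.11  0.09 -0.02] 97.9928970336914
scene rolls [595.1   -0.09 136.53   0.  ] 433 [104.9  188.93]
scene tip [605.29   0.07 149.7    0.14] 31 [61.27 90.69]
  tip-end at [597.99  76.43 142.32]
scene near [ 2.44  0.05 -8.97 -0.09] 90
side rolls [597.78  -0.06 139.07   0.02] 502 [107.95 190.06]
side tip [599.22  -0.05 150.19   0.11] 34 [63.8 88.7]
  tip-end at [601.96  77.42 146.13]
side near [16.67  0.13  4.74  0.02] 180
```

Call:
play_rows --commands '[[[0,0,0.006,0],[0,0,0.018,0],[0,0,0.032,0],[0,0,0.046,0],[0,0,0.06,0]]]'

```text
t: 12.92
eef_pos: [585.8, 263.8, 64.9]
ee_rot: [3.141, 0.0, 1.655]
contact_force: [0.2, -0.0, -1.8]
finger_gap: 0.143
grip_force: 98.0
```

Call:
play_rows --commands '[[[0,0,0.008,0],[0,0,0.014,0],[0,0,0.016,0],[0,0,0.016,0]]]'

```text
t: 13.25
eef_pos: [585.7, 263.9, 49.5]
ee_rot: [-3.141, 0.0, 1.655]
contact_force: [-0.7, 0.2, -1.2]
finger_gap: 0.142
grip_force: 98.0
```

```bash
python3 -c "
from c2 import *
c2(67)"
```

```text
[585.74 263.9   49.48] [-3.14  0.    1.66] [-0.71  0.2  -1.21] [ 0.12 -0.    0.  ] 97.9819929599762
scene rolls [594.81  -0.09  60.01   0.  ] 394 [104.47 188.07]
scene tip [589.81  -0.16  63.97  -0.  ] 29 [60.67 90.2 ]
  tip-end at [598.35  74.52  66.27]
scene near [  0.17   0.03 -11.12  -0.12] 83
side rolls [598.02  -0.08  63.02   0.01] 471 [107.72 190.24]
side tip [591.11  -0.18  70.5    0.05] 37 [63.5  90.36]
  tip-end at [602.57  78.79  70.82]
side near [11.2   0.08  1.63 -0.  ] 153
```

Call:
play_rows --commands '[[[0,0.0005,0.005,0],[0,0.0005,0.01,0],[0,0.0005,0.014,0],[0,0.0005,0.0165,0],[0,0.0005,0.0165,0]]]'

```text
t: 13.77
eef_pos: [586.4, 264.0, 33.5]
ee_rot: [3.141, 0.0, 1.655]
contact_force: [-1.8, 0.4, 3.3]
finger_gap: 0.143
grip_force: 98.7
```

```bash
python3 -c "
from c2 import *
c2(50.5)"
```

```text
[586.39 264.04  33.48] [3.14 0.   1.66] [-1.76  0.42  3.29] [-0.1   0.34 -0.11] 98.70756983757019
scene rolls [595.2   -0.09  44.89   0.01] 392 [105.49 188.75]
scene tip [616.05   0.23  52.53   0.04] 31 [61.64 91.68]
  tip-end at [599.08  74.43  52.44]
scene near [ 2.52  0.04 -3.01 -0.04] 88
side rolls [595.92  -0.02  45.57   0.04] 412 [108.24 190.63]
side tip [576.2   -0.38  58.66   0.09] 35 [62.31 91.27]
  tip-end at [603.27  79.89  55.16]
side near [4.69 0.03 4.05 0.01] 147
```

Call:
play_rows --commands '[[[0,0,0,0],[0,0,0,0],[0,0,0,0],[0,0,0,0]]]' --claw 0.5 --newtons 20

```text
t: 14.2
eef_pos: [586.5, 264.0, 33.2]
ee_rot: [3.141, 0.0, 1.655]
contact_force: [-0.5, -0.7, -1.0]
finger_gap: 0.501
grip_force: 0.0
```

Call:
play_rows --commands '[[[0,0,-0.01,0],[0,0,-0.03,0],[0,0,-0.06,0],[0,0,-0.095,0],[0,0,-0.13,0]]]'

```text
t: 14.62
eef_pos: [585.8, 263.8, 164.9]
ee_rot: [-3.141, 0.0, 1.655]
contact_force: [1.4, 0.6, 0.2]
finger_gap: 0.499
grip_force: 0.0
```

Call:
play_rows --commands '[[[0,0,-0.03,0],[0,0,-0.06,0],[0,0,-0.07,0],[0,0,-0.07,0]]]'

```text
t: 14.95
eef_pos: [588.1, 264.6, 237.9]
ee_rot: [3.134, -0.002, 1.656]
contact_force: [-0.4, -0.2, -0.8]
finger_gap: 0.5
grip_force: 0.0
```

Run:
```python
from c2 import *
c2(50)
im,d,W=cloud('wrist');np.savez('w8.npz',im=im,W=W);save('w8',im)
for c in('w8','scene7','side7'):
    W=np.load(c+'.npz')['W'].astype(float)
    r=rod(W,[586.3,256,50],[.0852,-.996,0],s0=29,s1=54,tol=10);print(c,'journal',r[0],r[1])
    r=rod(W,[586.3,256,50],[.0852,-.996,0],s0=152,s1=186,tol=10);print(c,'tip',r[0],r[1])
    x,y,z=np.moveaxis(W,-1,0);k=(z>100)&(z<160)&(x>610)&(x<720)&(y>60)&(y<250);print('bar',np.median(W[k],0),np.percentile(W[k],[2,98],axis=0))
```

```text
[588.13 264.61 237.88] [ 3.13 -0.    1.66] [-0.35 -0.23 -0.75] [ 0.04 -0.03 -0.02] 0.0
scene rolls [595.43  -0.08  44.21   0.02] 386 [105.07 189.26]
scene tip [597.25  -0.04  61.64   0.18] 34 [61.54 90.7 ]
  tip-end at [597.73  75.92  51.26]
scene near [-1.85  0.01 -2.03 -0.03] 114
side rolls [597.06  -0.06  45.85   0.  ] 851 [107.54 193.71]
side tip [578.73  -0.34  60.06   0.13] 34 [63.17 91.03]
  tip-end at [603.36  79.04  54.45]
side near [ 0.44 -0.01 -2.61 -0.05] 343
w8 journal [ 6.34  0.09 -1.17  0.01] 298
w8 tip [ 7.96 -0.14  1.2  -0.05] 205
bar [661.05 226.73 137.72] [[642.6  205.15 102.22]
 [667.65 230.63 145.53]]
scene7 journal [  2.58   0.01 -22.28  -0.3 ] 16
scene7 tip [ 8.52 -0.14  2.45 -0.04] 36
bar [667.82 153.78 138.6 ] [[646.04  83.26 103.42]
 [678.45 226.66 146.2 ]]
side7 journal [3.31 0.03 0.17 0.  ] 74
side7 tip [ 2.   0.   0.8 -0. ] 33
bar [666.78 218.76 140.17] [[645.1  119.43 102.43]
 [677.59 231.31 148.53]]
```

View pics/w8.png

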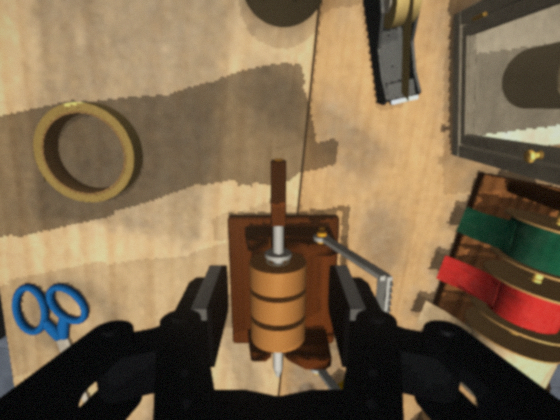

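The wrist picture shows the loaded axle in the notches: collar at (278,255), rolls at (278,300) and tip at (277,365). The bar is still open, with one end at (385,290). Next I go behind the bar with the fingers shut.

Call:
play_rows --commands '[[[-0.023,0.0194,0,0],[-0.046,0.0388,0,0],[-0.069,0.0582,0,0],[-0.092,0.0776,0,0],[-0.1145,0.097,0,0]]]' --claw 0

```text
t: 15.52
eef_pos: [692.5, 157.0, 230.4]
ee_rot: [-3.137, 0.0, 1.656]
contact_force: [1.2, 1.1, 0.5]
finger_gap: -0.002
grip_force: 0.0
```

Call:
play_rows --commands '[[[0,0,0,0],[0,0,0,0],[0,0,0.02,0]]]'

```text
t: 15.77
eef_pos: [693.6, 158.2, 215.0]
ee_rot: [3.139, -0.0, 1.655]
contact_force: [0.8, 0.3, 0.7]
finger_gap: -0.0
grip_force: 0.0
```

Run:
```python
from look import *
s=arm.state();print(s['eef_pos'],s['ee_rot'],s['finger_gap'])
o=[]
D=np.array([595.7,149.9,0]);X=np.array([.9964,.0852,0]);Y=np.array([-.0852,.9964,0])
for c in('scene','side'):
    im,d,W=cloud(c);V=W-D;a,b,z=V@X,V@Y,W[...,2]
    k=(abs(b)<85)&(a>20)&(a<90)&(z>100)&(z<155);print(c,'bar',k.sum(),np.nanmedian(a[k]),np.nanpercentile(z[k],[2,98]),np.nanpercentile(a[k],[2,98]))
    k=(abs(b)<45)&(a>80)&(a<140)&(z>5)&(z<170);print('behind',k.sum(),np.nanmax(z[k]) if k.any() else 0)
    uv=proj(c,[650,150,130])[0].astype(int);r0=max(uv[1]-75,0);c0=max(uv[0]-100,0);o.append(cv2.resize(im[r0:r0+150,c0:c0+200],(400,300)))
save('bar',np.hstack(o))
```

```text
[693.6  158.21 214.96] [ 3.14 -0.    1.65] -2.097491288096679e-05
scene bar 250 72.26430757760878 [102.69 146.86] [54.14 79.68]
behind 3 144.10559628725616
side bar 521 75.39902138181928 [102.29 149.  ] [56.13 80.99]
behind 23 150.1727157017815
```

View pics/bar.png

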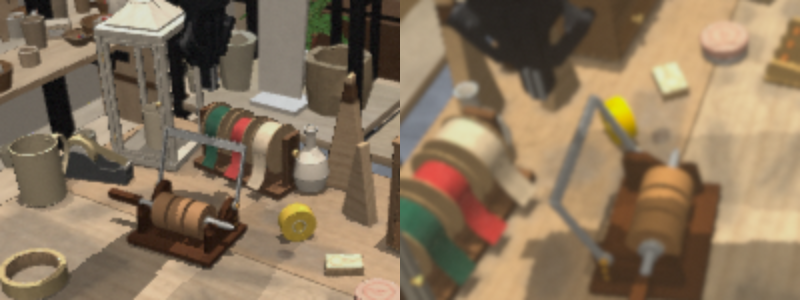

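The bar's strip stands at disp x about 75 and z about 145, with clear space behind it in front of the spools. I'll lower behind it and push forward.

Call:
play_rows --commands '[[[0,0.007,0,0],[0,0.007,0.03,0],[0,0.007,0.06,0],[0,0.007,0.085,0],[0,0.007,0.085,0]]]'

```text
t: 16.28
eef_pos: [694.9, 159.4, 121.7]
ee_rot: [-3.13, 0.0, 1.657]
contact_force: [-1.5, -0.5, -1.7]
finger_gap: -0.001
grip_force: 0.0
```

Call:
play_rows --commands '[[[0,-0.01,0,0],[0,-0.02,0,0],[0,-0.03,0,0],[0,-0.04,0,0],[0,-0.05,0,0]]]'

```text
t: 16.7
eef_pos: [649.9, 155.3, 130.7]
ee_rot: [3.139, -0.0, 1.656]
contact_force: [1.2, 0.0, 0.1]
finger_gap: 0.003
grip_force: 0.5
```

Call:
play_rows --commands '[[[0,-0.01,0.001,0],[0,-0.02,0.003,0],[0,-0.03,0.006,0],[0,-0.04,0.01,0],[0,-0.05,0.015,0]]]'

```text
t: 17.12
eef_pos: [600.3, 151.1, 115.5]
ee_rot: [3.139, -0.0, 1.656]
contact_force: [0.9, 0.0, -0.6]
finger_gap: -0.001
grip_force: 0.4
```

```bash
cat > bar.py <<'E'
from look import *
def bar(n):
    s=arm.state();print(s['eef_pos'],s['ee_rot'],s['contact_force'])
    o=[]
    D=np.array([595.7,149.9,0]);X=np.array([.9964,.0852,0]);Y=np.array([-.0852,.9964,0])
    for c in('scene','side'):
        im,d,W=cloud(c);V=W-D;a,b,z=V@X,V@Y,W[...,2]
        for sd in(-1,1):
            k=(abs(sd*b-70.5)<4)&(a>-60)&(a<100)&(z>72)&(z<155)
            if k.sum()>8: print(c,sd,'arm q',np.median(np.arctan2(z[k]-62,41-a[k])),k.sum())
        uv=proj(c,[600,150,100])[0].astype(int);r0=max(uv[1]-75,0);c0=max(uv[0]-100,0);o.append(cv2.resize(im[r0:r0+150,c0:c0+200],(400,300)))
    save(n,np.hstack(o))
E
python3 -c "
from bar import *
bar('bar2')"
```

```text
[600.34 151.08 115.55] [ 3.14 -0.    1.66] [ 0.91  0.02 -0.6 ]
scene -1 arm q 0.8453370076511715 46
scene 1 arm q 0.8292428134356764 43
side -1 arm q 0.903498138727449 17
side 1 arm q 0.8822503284898278 124
```

View pics/bar2.png

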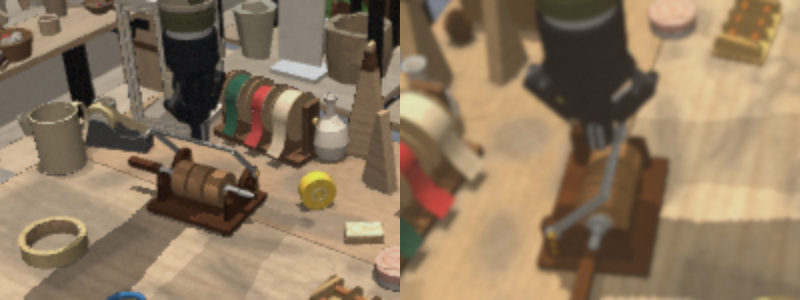

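The bar is at q of about 0.86 with the fingers behind it. I'll go over it and press down from above.

Call:
play_rows --commands '[[[0,0.002,-0.018,0],[0,0.002,-0.038,0],[0,-0.012,-0.038,0],[0,-0.03,-0.038,0],[0,-0.03,-0.038,0]]]'

```text
t: 17.63
eef_pos: [568.3, 148.2, 153.2]
ee_rot: [-3.141, -0.0, 1.656]
contact_force: [-1.1, -1.0, -1.1]
finger_gap: -0.0
grip_force: 0.0
```

Call:
play_rows --commands '[[[0,-0.002,0.02,0],[0,-0.008,0.036,0],[0,-0.013,0.051,0],[0,-0.017,0.065,0],[0,-0.019,0.077,0]]]'

```text
t: 18.05
eef_pos: [551.5, 146.5, 74.3]
ee_rot: [3.141, -0.0, 1.656]
contact_force: [-0.5, 1.1, 1.1]
finger_gap: -0.0
grip_force: 0.2
```

Call:
play_rows --commands '[[[0,0,0.005,0],[0,0,0.009,0],[0,0,0.012,0],[0,0,0.013,0],[0,0,0.013,0]]]'

```text
t: 18.47
eef_pos: [551.3, 146.4, 66.7]
ee_rot: [3.14, 0.0, 1.656]
contact_force: [-14.1, -1.9, 32.6]
finger_gap: -0.001
grip_force: 16.2
```

```bash
python3 -c "
from bar import *
s=arm.state();print(s['eef_pos'],s['contact_force'],s['torque'])"
```

```text
[551.34 146.41  66.74] [-14.11  -1.91  32.56] [-0.51  3.07 -0.04]
```

Call:
play_rows --commands '[[[0,0,-0.006,0],[0,0,-0.02,0],[0,0,-0.05,0],[0,0,-0.085,0],[0,0,-0.12,0]]]'

```text
t: 18.88
eef_pos: [551.6, 146.3, 183.4]
ee_rot: [3.141, -0.0, 1.656]
contact_force: [0.8, -0.7, -1.0]
finger_gap: -0.002
grip_force: 0.0
```

Call:
play_rows --commands '[[[0.03,-0.01,-0.02,0],[0.07,-0.02,-0.04,0],[0.08,-0.02,-0.05,0],[0.08,-0.02,-0.05,0]]]'

```text
t: 19.22
eef_pos: [526.0, 227.7, 236.0]
ee_rot: [3.134, -0.002, 1.659]
contact_force: [-0.3, 0.1, 0.2]
finger_gap: 0.0
grip_force: 0.0
```

Run:
```python
from c2 import *
c2(50)
D=np.array([595.7,149.9,0]);X=np.array([.9964,.0852,0]);Y=np.array([-.0852,.9964,0]);T=[]
for c in('wrist','scene','side'):
    im,d,W=cloud(c);V=W-D;a,b,z=V@X,V@Y,W[...,2]
    k=(abs(b)<55)&(a<-32)&(a>-62)&(z>40)&(z<110);print(c,'strip',k.sum(),np.median(a[k]) if k.any() else 0,np.percentile(z[k],[10,50,90]) if k.any() else 0)
    for sd in(-1,1):
        k=(abs(sd*b-70.5)<5)&(a>-50)&(a<38)&(z>56)&(z<110)
        if k.sum()>10: print(' arm',sd,np.polyfit(a[k],z[k],1),k.sum())
    uv=[280,230] if c=='wrist' else proj(c,[580,150,60])[0].astype(int)
    h,w=(180,240) if c=='wrist' else (75,100)
    r0=max(uv[1]-h//1,0) if c!='wrist' else 0; 
    crop=im if c=='wrist' else im[max(uv[1]-65,0):uv[1]+65,max(uv[0]-65,0):uv[0]+65]
    T.append(cv2.resize(crop,(400,300) if c=='wrist' else (200,200)))
T[1]=cv2.copyMakeBorder(T[1],0,100,0,0,0);T[2]=cv2.copyMakeBorder(T[2],0,100,0,0,0)
save('fin',np.hstack(T))
```

```text
[526.04 227.66 236.03] [ 3.13 -0.    1.66] [-0.3   0.12  0.16] [-0.07  0.04  0.04] 0.0
scene rolls [594.75  -0.08  44.3    0.03] 313 [106.13 188.5 ]
scene tip [574.28  -0.34  60.78   0.17] 24 [61.51 85.57]
  tip-end at [597.92  74.61  49.54]
scene near [1.14 0.03 9.34 0.06] 99
side rolls [597.72  -0.09  46.21  -0.02] 862 [ 97.66 193.97]
side tip [588.75  -0.14  59.83   0.04] 22 [63.44 90.91]
  tip-end at [600.77  84.73  55.04]
side near [-1.2  -0.03 -1.87 -0.04] 301
wrist strip 725 -48.442653086386855 [63.84 64.87 65.74]
 arm 1 [-0.01 63.85] 854
scene strip 120 -49.29043199634266 [63.71 65.4  66.83]
 arm -1 [ 0.01 64.1 ] 62
 arm 1 [-0.01 64.44] 53
side strip 293 -45.58637029431491 [65.89 67.51 68.86]
 arm -1 [ 0.   65.98] 81
 arm 1 [ 0.   66.14] 219
```

View pics/fin.png

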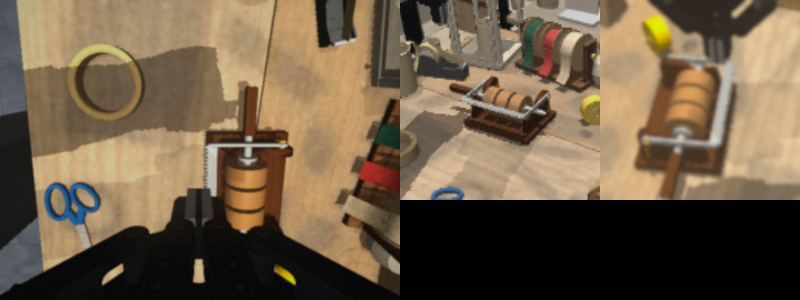

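The bar is level (arm slopes within 0.01), its strip is at z of about 64–65 mm as expected, and the axle and rolls are in place between the cheeks. I'll hand in.

```bash
python3 -c "
from bench import arm
print(arm.hand_in())"
```

```text
the job is handed in; nothing more can be done
None
```

The job is handed in at about 19.5 s of the 61 s allowed, and the system gave no verdict: all three rolls are on the axle, it is back in both notches and let go, no roll was dropped, and the tear bar measures level (fully down).

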